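Reset the concentric trim and range knobs of a bench calibrator

TASK

Get the calibrator ready for use with its concentric knob pair. First turn the small inner knob clockwise until it comes up against its end stop, without forcing it there and without moving the large outer knob; then turn the outer knob clockwise until its white line points at the orange marker, without moving the inner knob off its stop. Leave the spool, screwdriver and remote control where they are, and let go of the knobs.

Things in the scene. Friction and masses are not known exactly. Their poses are not given: they have to be found in the camera images.
- console: grey bench calibrator with a dark control panel that slopes up and away from the robot side, fixed to the bench; 180 deep (x), 220 wide (y), 131 high. Origin: centre of its underside; x axis: from its low front edge to its high back, z up. The panel (159 along the slope) rises from 40 high at the front to 131 high and its outward normal leans 35 degrees from vertical towards the console's -x. Display, keys and sockets on the left half are flat (under 6 mm)
- collar: fixed steel collar (28 diameter) in the middle of the knob pair, on the right half of the panel (console frame x -25, y -42, z 85.5). Origin: on the panel's surface, on the knobs' common axis; z axis: along that axis, out of the panel; x axis: up the slope. Nothing stands higher than 6 mm over the panel within 60 mm of the axis, except the two knobs
- trim_knob (a joint): rotation of the inner knob (bright aluminium, fluted, 34 diameter, red line on top): it reaches from 41 to 63 mm above the panel along the axis, with a 14 diameter spindle below it. Value 0 when the red line points up the slope, growing clockwise as seen looking at the panel; the end stops are at 0 and, clockwise, at 2.6 rad. It stays where it is left (friction about 0.06 N m)
- stop_mount (a joint): twist of the springy mount that carries the inner knob's shaft (out of sight, inside the collar; same axis and sense as the inner knob, whose value is measured relative to it): 0 unloaded, 1.2 N m per rad. It reads about 0.05 rad while the inner knob is being turned clockwise; once the knob is on its stop, any further turning goes into this twist (felt as a moment on the tool), and the stop counts as forced at 0.3 rad (0.36 N m)
- range_knob (a joint): rotation of the outer knob (black, fluted, 60 diameter, white line on its top and rim): it reaches from 10 to 34 mm above the panel along the axis. Value 0 when the white line points up the slope, growing clockwise as seen looking at the panel; it can go from -2.7 to 2.7 rad and stays where it is left (friction about 0.08 N m). The two knobs turn independently
- range_line (a point): point on the outer knob's white line, on its top face, 25 mm from the axis and 34 mm above the panel; turns with the outer knob
- marker_aim (a point): where that point lies when the outer knob's line points at the orange marker: 25 mm from the axis and 34 mm above the panel, on the radius of the orange marker. The marker is a flat orange arrow on the panel just outside the outer knob (36 to 50 mm from the axis, 3 mm high), at a different place round the knob each time; it does not move and cannot be felt
- solder_spool: spool of solder wire, 86x59x46, standing on the bench in front of the console, to the left; bystander. Origin: centre of its underside
- screwdriver: screwdriver with a yellow handle, 185 long, 26 thick, lying at the right of the console; bystander. Origin: centre of its underside
- remote: light remote control, 132x52x22, lying in front of the console; bystander. Origin: centre of its underside

How it is judged:
By the outcome, as a careful person would: the job done as asked, in the order asked, and still so for the second after the job is handed in, with the robot touching nothing.
It also fails if it takes over 61 s, if anything falls off the work surface, if the arm or the gripper's body presses on something with over 40 N, if the wrist force passes 120 N, or if a joint passes its speed limit or range.

ROBOT

A 6-joint arm with a two-finger parallel gripper is mounted at the origin on a cart in front of the work surface, level with it; the furniture and walls round the work are solid. World frame = base frame: x ahead of the robot, y to its left, z up, the work surface at z = 0. Lengths are in m, angles in degrees, forces in N, time in s.
With the tool pointing down it reaches from about 0.25 to 0.725 m from the base axis. Payload 9.7 kg.
Tool frame: the origin (TCP) lies on the mounting face of the last link; the fingertips stand 173 mm ahead of it and the grasp point (between the pads) lies bot.hold_point_z ahead of it (bot.hold_point_z is the distance from the TCP to the grasp point, in m); z points along the fingers, y is the line along which they close (so a half turn about z gives the same grasp; the last joint's range is limited). The gripper opens to 85 mm and grips with 20 to 120 N. Pads are 22 mm wide; open, the fingers measure 114 mm over their backs; the gripper's body (76 mm by 85 mm) begins 54 mm behind the grasp point. The pads swing forward as they close: fully open they stand 13 mm farther back than shut.
Start: joints at [71.505, 4.979, 10.078, 95.1, 0, 90], TCP at [0.174, 0.522, 0.405] pointing down, gripper open.
Joint ranges: [-179.16, 179.16], [-48.56, 103.87], [-65.8, 70.77], [-126.05, 130.52], [-82.76, 87.17], [-180, 180]. Speed limits (degrees/s): [127.2, 127.2, 147.25, 180, 180, 180].

INTERFACE

Orientations are given as [roll, pitch, yaw] about the fixed x, y, z axes, in that order (R = Rz(yaw) Ry(pitch) Rx(roll)).
In Python, from bench import monitor, cams, order, bot gives the robot as it stands. The module is installed in compiled form; this text tells all that it offers.
- The arm moves only by the tool step_arm, never from a script. Its argument "increments" is a list of rows, each a list of 6 numbers: the shift along the tool's x, y, z in m, then the turn, a rotation vector about the tool's x, y, z in rad. In form: [[dx, dy, dz, rx, ry, rz], ...]. A call has 1 to 12 rows; each row shifts and turns the commanded pose from where the row before left it, along the tool's axes as they then stand; what a row does not reach is not made up. A row lasts 1/10 s, in which the tool goes at most 50 mm and 8.59 degrees, less where a joint would pass 70% of its speed; a pose out of reach is approached as far as the arm can. A call with a gripper value outside its range is refused whole. "fingers" is the finger opening in m, from 0 to 0.0854, set as the call begins (left out, the last holds). The fingers move at their own pace and stop on an object; the grip force is fixed at half the most. Time passes only in rows, so rows that do not move let the fingers close. It gives the time, the measured TCP pose, the force, the opening and the grip force at its end, in the units of the state.
- monitor.observe(): the state, without advancing time (a new reading comes with each control period).
- cams.grab_frame(name): name is "scene" or "top" or "wrist"; returns a dict with "img" (420x560x3 uint8, red, green, blue), "z_map" (420x560 float32, m along the optical axis (not along the pixel's ray), 0 where there is no reading), "fx", "fy", "cx", "cy" (pixels), "extrinsics" (4x4, takes a point from camera to world coordinates). Camera axes: x right, y up, looking along -z (the intrinsics and any distortion apply to the point x, -y, -z); pixel columns grow to the right and rows downward; lengths in m; the calibration is good to about 2 mm. The wrist camera is an equidistant fisheye: a pixel r from the principal point sees the ray r / f radians off the axis. A picture is of the moment at which its call begins.
- order.hand_in(): hands the job in; it is judged then, once.
The state is a dict: "clock": time; "q": joint angles; "joint_velocities": joint speeds; "tau": joint torques, N m; "eef_pos": TCP position; "eef_rot": TCP orientation; "ft_force": force on the tool from outside, world axes, zero at the start; "wrist_torque": the same for the moment, N m; "gripper_width": finger opening in m; "gripper_force": force on a finger pad.
Only numpy, scipy, OpenCV 4.12 (cv2) and the standard library are available. Lean on these libraries where they do the work, as an engineer would, in place of code of your own. Each camera call takes 0.05 s, during which the arm holds its last target. There are 200 camera calls.

## Working session

There is one attempt and no reset: what is moved stays moved. The work goes in short steps, Python scripts to look and compute and a tool call to move; the robot and the scene stay as the last step left them, time stands still between calls to the robot, and variables do not carry over. Pictures are saved under pics/ and viewed, at most 10 in all, crops included, and the job is handed in when it is done.

Besides the shell and the picture viewer there is one more tool, called after "Request:" as name(argument=value, ...), one argument or row to a line, values as JSON. step_arm: Moves the arm, as the interface text tells. Its arguments: {"type":"object","properties":{"increments":{"type":"array","items":{"type":"array","items":{"type":"number"}}},"fingers":{"type":"number"}},"required":["increments"]}

```bash
mkdir -p pics; python3 - <<'E'
from bench import monitor,cams,bot
import cv2,numpy as np
print(monitor.observe(),bot.hold_point_z)
for n in("scene","top"):
    f=cams.grab_frame(n); cv2.imwrite(f"pics/{n}0.png",f["img"][:,:,::-1]); print(n,f["fx"],f["fy"],f["cx"],f["cy"],np.round(f["extrinsics"],3).tolist())
    np.savez(f"{n}0.npz",**f)
E
```

```text
{'clock': 0.0, 'q': array([7.15037398e+01, 5.01180180e+00, 1.00337836e+01, 9.51000130e+01,
       1.64619971e-03, 8.99994572e+01]), 'joint_velocities': array([-0.04340057, -0.0257339 ,  0.01788938,  0.02689988, -0.01873891,
        0.05320795]), 'tau': array([ 6.94660703e-04, -5.20381629e+01,  4.64807618e+01,  1.61130319e-02,
        1.96586342e-05,  2.40361391e-05]), 'eef_pos': array([0.17448051, 0.52159054, 0.40397018]), 'eef_rot': array([-1.79921969e+02, -1.64693739e-03,  1.61504280e+02]), 'ft_force': array([-0.49035926, -0.75173958, -0.2592618 ]), 'wrist_torque': array([-0.03562883,  0.00590104, -0.00440702]), 'gripper_force': 0.0, 'gripper_width': 0.08508444913125127} 0.1547
scene 418.40465308216585 418.40465308216585 277.828993271623 211.62266263288836 [[-0.808, 0.45, -0.379, 0.222], [-0.589, -0.614, 0.526, 0.47], [0.005, 0.648, 0.761, 0.763], [0.0, 0.0, 0.0, 1.0]]
top 444.5816230041168 444.5816230041168 279.7642957415136 207.87861016878347 [[0.019, 0.994, -0.11, 0.432], [-1.0, 0.016, -0.024, 0.027], [-0.022, 0.111, 0.994, 0.943], [0.0, 0.0, 0.0, 1.0]]
```

View pics/scene0.png

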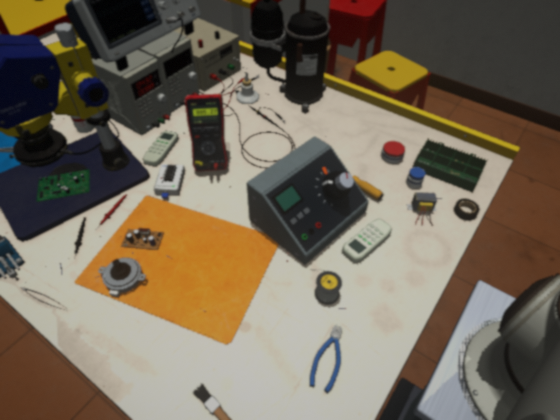

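View pics/top0.png

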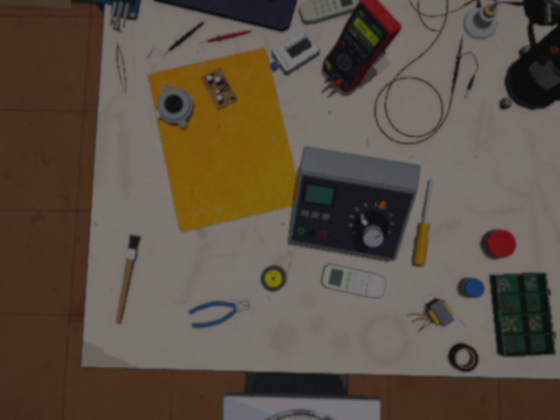

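The scene view shows the console at about (305,195), with the knobs at (340,185). In the top view the knob pair is at (372,236), with the orange marker near (382,206). Next I fit the panel plane from depth and crop the knobs.

```bash
cat > h.py <<'E'
import numpy as np,cv2
def cloud(f):
    z=f["z_map"];v,u=np.mgrid[:z.shape[0],:z.shape[1]]
    p=np.stack([(u-f["cx"])/f["fx"]*z,-(v-f["cy"])/f["fy"]*z,-z],-1)
    E=f["extrinsics"];return p@E[:3,:3].T+E[:3,3]
def proj(f,P):
    E=f["extrinsics"];c=(np.asarray(P)-E[:3,3])@E[:3,:3]
    return np.stack([f["cx"]+f["fx"]*c[...,0]/-c[...,2],f["cy"]-f["fy"]*c[...,1]/-c[...,2]],-1)
def ray(f,uv):
    E=f["extrinsics"];d=np.array([(uv[0]-f["cx"])/f["fx"],-(uv[1]-f["cy"])/f["fy"],-1.])
    return E[:3,3],E[:3,:3]@d
def onplane(f,uv,n,d):
    o,r=ray(f,uv);return o+r*(d-n@o)/(n@r)
E
python3 - <<'E'
from h import *
for nm,roi in(("top",(285,425,145,262)),("scene",(245,372,135,262))):
    f=dict(np.load(nm+"0.npz"));C=cloud(f);a,b,c,d=roi
    P=C[c:d,a:b].reshape(-1,3);P=P[(P[:,2]>.03)&(P[:,2]<.3)]
    rng=np.random.default_rng(0);best=0
    for i in range(800):
        q=P[rng.choice(len(P),3,False)];n=np.cross(q[1]-q[0],q[2]-q[0]);l=np.linalg.norm(n)
        if l<1e-6: continue
        n=n/l*np.sign(n[2]); 
        if abs(np.degrees(np.arccos(n[2]))-35)>6: continue
        m=abs((P-q[0])@n)<.003
        if m.sum()>best:best=m.sum();M=m
    for i in range(3):
        c0=P[M].mean(0);n=np.linalg.svd(P[M]-c0,full_matrices=False)[2][2];n*=np.sign(n[2]);M=abs((P-c0)@n)<.0025
    h=(P-c0)@n
    print(nm,M.sum(),len(P),"tilt",np.degrees(np.arccos(n[2])),"yaw",np.degrees(np.arctan2(-n[1],-n[0])),"n",n,"d",n@c0)
    In=P[M]; print(" z range",np.percentile(In[:,2],[0.5,99.5]))
    for lo,hi in((.058,.068),(.029,.039)):
        k=P[(h>lo)&(h<hi)];print(lo,len(k),k.mean(0),np.median((k-c0)@n),np.ptp(k,axis=0))
    crop=f["img"][c:d,a:b,::-1];cv2.imwrite(f"pics/{nm}c.png",cv2.resize(crop,None,fx=4.8,fy=4.8,interpolation=cv2.INTER_CUBIC))
E
```

```text
top 6575 11359 tilt 34.98760310559207 yaw -8.614430223375416 n [-0.56693049  0.08588623  0.81927613] d -0.22562789753930526
 z range [0.04172839 0.13304063]
0.058 250 [ 0.47073915 -0.12124156  0.13845027] 0.06194703664187907 [0.02983102 0.03375563 0.02022846]
0.029 419 [ 0.49392813 -0.12226426  0.11927106] 0.03292201676859818 [0.04678195 0.05904128 0.03578655]
scene 4799 8779 tilt 35.045054220908845 yaw -8.491610447584744 n [-0.5679255   0.08479202  0.81870076] d -0.2272922439317675
 z range [0.03992158 0.13137206]
0.058 169 [ 0.4697877  -0.11896284  0.1362751 ] 0.062127803007509294 [0.02871198 0.03238962 0.0205934 ]
0.029 293 [ 0.48902343 -0.11345818  0.11344453] 0.03282246761217922 [0.04913852 0.05577257 0.03621309]
```

View pics/topc.png

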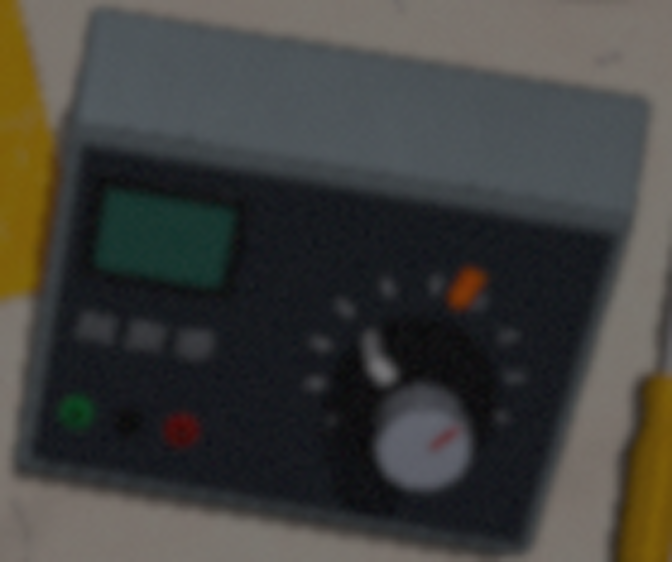

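The top crop shows the red line at crop (443,440) pointing right and slightly up. The white line is at (378,360) and the orange marker at (468,288). The knob axis foot comes out at z≈0.0866, against the 0.0855 given. Now I compute the pre-pose path.

```bash
cat >> h.py <<'E'
from scipy.spatial.transform import Rotation as R, Slerp
a=np.radians(-8.55);t=np.radians(35)
N=np.array([-np.sin(t)*np.cos(a),-np.sin(t)*np.sin(a),np.cos(t)])
U=np.array([np.cos(t)*np.cos(a),np.cos(t)*np.sin(a),np.sin(t)])
RT=-np.cross(N,U)   # right, as seen looking at the panel
FOOT=np.array([.5055,-.1254,.0866])
def ang(P):
    d=np.asarray(P)-FOOT;return np.degrees(np.arctan2(d@RT,d@U))
def Rt(phi): # tool y at angle phi (deg, clockwise from up slope), z into panel
    y=np.cos(np.radians(phi))*U+np.sin(np.radians(phi))*RT
    return R.from_matrix(np.stack([np.cross(y,-N),y,-N],1))
def rows(s,pos,rot,n):
    p0=s["eef_pos"];r0=R.from_euler("xyz",s["eef_rot"],degrees=True)
    sl=Slerp([0,1],R.concatenate([r0,rot]));out=[]
    for i in range(n):
        ra,rb=sl(i/n),sl((i+1)/n);dp=(pos-p0)/n
        out.append(np.r_[ra.inv().apply(dp),(ra.inv()*rb).as_rotvec()])
    return np.array(out)
def local(s):
    r0=R.from_euler("xyz",s["eef_rot"],degrees=True);p=s["eef_pos"];z=r0.apply([0,0,1]);y=r0.apply([0,1,0])
    d=p-FOOT
    print("t",round(s["clock"],2),"TCP h,u,r mm",np.round(1e3*np.array([d@N,d@U,d@RT]),1),"tilt err u,r mrad",np.round(1e3*np.array([z@U,z@RT]),1),"phi",round(float(np.degrees(np.arctan2(y@RT,y@U))),2),"w",round(1e3*s["gripper_width"],1),"gf",s["gripper_force"],"q",np.round(s["q"],1),"F",np.round(s["ft_force"],1),"M",np.round(s["wrist_torque"],3),"Mn",round(float(s["wrist_torque"]@N),3))
E
python3 - <<'E'
from h import *
from bench import monitor
s=monitor.observe();local(s)
r=R.from_euler("xyz",s["eef_rot"],degrees=True)
for phi in(0,180,45,-45):print(phi,np.degrees((r.inv()*Rt(phi)).magnitude()))
np.set_printoptions(suppress=True,precision=3,linewidth=150)
print(repr(rows(s,FOOT+.30*N,Rt(0),16)))
E
```

```text
t 0.1 TCP h,u,r mm [ 503.  -164.9 -590.6] tilt err u,r mrad [-573.8    1.2] phi -81.87 w 85.5 gf 0.0 q [71.5  5.  10.  95.1  0.  90. ] F [-0.1  0.1  0.1] M [-0.034  0.08   0.01 ] Mn 0.034
0 86.20367058385412
180 104.31137938721953
45 127.82048726964469
-45 49.17003992832488
array([[-0.022, -0.034,  0.005, -0.032, -0.027,  0.084],
       [-0.025, -0.032,  0.004, -0.032, -0.027,  0.084],
       [-0.027, -0.03 ,  0.004, -0.032, -0.027,  0.084],
       [-0.029, -0.028,  0.004, -0.032, -0.027,  0.084],
       [-0.031, -0.025,  0.004, -0.032, -0.027,  0.084],
       [-0.033, -0.022,  0.004, -0.032, -0.027,  0.084],
       [-0.035, -0.02 ,  0.004, -0.032, -0.027,  0.084],
       [-0.036, -0.017,  0.004, -0.032, -0.027,  0.084],
       [-0.038, -0.014,  0.005, -0.032, -0.027,  0.084],
       [-0.039, -0.011,  0.005, -0.032, -0.027,  0.084],
       [-0.039, -0.008,  0.006, -0.032, -0.027,  0.084],
       [-0.039, -0.005,  0.007, -0.032, -0.027,  0.084],
       [-0.04 , -0.001,  0.008, -0.032, -0.027,  0.084],
       [-0.039,  0.002,  0.009, -0.032, -0.027,  0.084],
       [-0.039,  0.005,  0.01 , -0.032, -0.027,  0.084],
       [-0.038,  0.008,  0.011, -0.032, -0.027,  0.084]])
```

Request:
step_arm(
  increments=[
    [-0.022, -0.034, 0.005, -0.032, -0.027, 0.084],
    [-0.025, -0.032, 0.004, -0.032, -0.027, 0.084],
    [-0.027, -0.03, 0.004, -0.032, -0.027, 0.084],
    [-0.029, -0.028, 0.004, -0.032, -0.027, 0.084],
    [-0.031, -0.025, 0.004, -0.032, -0.027, 0.084],
    [-0.033, -0.022, 0.004, -0.032, -0.027, 0.084],
    [-0.035, -0.02, 0.004, -0.032, -0.027, 0.084],
    [-0.036, -0.017, 0.004, -0.032, -0.027, 0.084],
  ],
)

```text
clock: 0.9
eef_pos: [0.2541, 0.2093, 0.3666]
eef_rot: [162.2, 6.6, 121.5]
ft_force: [-0.2, -0.3, 0.5]
gripper_width: 0.0854
gripper_force: 0.0
```

Request:
step_arm(
  increments=[
    [-0.038, -0.014, 0.005, -0.032, -0.027, 0.084],
    [-0.039, -0.011, 0.005, -0.032, -0.027, 0.084],
    [-0.039, -0.008, 0.006, -0.032, -0.027, 0.084],
    [-0.039, -0.005, 0.007, -0.032, -0.027, 0.084],
    [-0.04, -0.001, 0.008, -0.032, -0.027, 0.084],
    [-0.039, 0.002, 0.009, -0.032, -0.027, 0.084],
    [-0.039, 0.005, 0.01, -0.032, -0.027, 0.084],
    [-0.038, 0.008, 0.011, -0.032, -0.027, 0.084],
    [0, 0, 0, 0, 0, 0],
    [0, 0, 0, 0, 0, 0],
    [0, 0, 0, 0, 0, 0],
  ],
)

```text
clock: 2.0
eef_pos: [0.3433, -0.0988, 0.3359]
eef_rot: [145.0, 0.3, 81.8]
ft_force: [-0.5, 0.4, 0.0]
gripper_width: 0.0855
gripper_force: 0.0
```

```bash
python3 - <<'E'
from h import *
from bench import monitor,cams
s=monitor.observe();local(s)
f=cams.grab_frame("wrist");np.savez("w1.npz",**f);print(f["fx"],f["cx"],f["cy"],np.round(f["extrinsics"],3).tolist())
cv2.imwrite("pics/w1.png",f["img"][:,:,::-1])
np.set_printoptions(suppress=True,precision=4,linewidth=150)
print(rows(s,FOOT+.30*N,Rt(0),2))
E
```

```text
t 2.0 TCP h,u,r mm [298.5   8.3  -2.2] tilt err u,r mrad [-0.1  0.9] phi -0.42 w 85.5 gf 0.0 q [-17.7 -45.6 -39.4  61.5   5.2  82.1] F [-0.5  0.4  0. ] M [0.061 0.485 0.029] Mn 0.03
325.19226210127806 275.73159120424833 211.17317563375204 [[0.811, 0.296, -0.504, 0.37], [-0.115, 0.926, 0.359, -0.032], [0.573, -0.233, 0.785, 0.311], [0.0, 0.0, 0.0, 1.0]]
[[-0.0011 -0.0042 -0.0008 -0.0001  0.0004  0.0036]
 [-0.0011 -0.0042 -0.0008 -0.0001  0.0004  0.0036]]
```

View pics/w1.png

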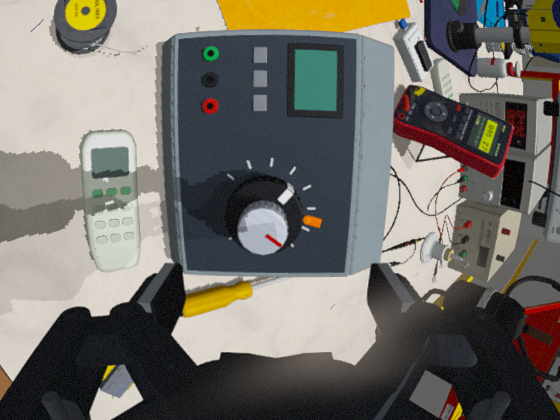

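The wrist view shows the knob pair clearly: inner cap at (262,232), red line towards (275,240), white line at (286,195), orange marker at (313,222). Now I measure the axis and the three angles.

```bash
cat >> h.py <<'E'
def wray(f,u,v):
    x=(np.asarray(u,float)-f["cx"])/f["fx"];y=(np.asarray(v,float)-f["cy"])/f["fy"];r=np.hypot(x,y)+1e-9
    d=np.stack([x/r*np.sin(r),-y/r*np.sin(r),-np.cos(r)],-1)
    return f["extrinsics"][:3,3],d@f["extrinsics"][:3,:3].T
def loc(f,u,v,h,foot=None):   # panel coords (u,r) on plane h above panel, mm
    o,d=wray(f,u,v);foot=FOOT if foot is None else foot
    k=((foot-o)@N+h)/(d@N);P=o+d*k[...,None]-foot
    return 1e3*np.stack([P@U,P@RT],-1)
def measure(f,box,save=None):
    im=f["img"];hsv=cv2.cvtColor(im,cv2.COLOR_RGB2HSV).astype(int);H,S,V=hsv[...,0],hsv[...,1],hsv[...,2]
    v,u=np.mgrid[:im.shape[0],:im.shape[1]];B=(u>=box[0])&(u<box[1])&(v>=box[2])&(v<box[3])
    z=f["z_map"];o,d=wray(f,u,v)
    fw=-(f["extrinsics"][:3,2]);P=o+d*(z/(d@fw))[...,None]
    hh=1e3*((P-FOOT)@N)
    cap=B&(hh>58)&(hh<68);out={}
    c=loc(f,u[cap],v[cap],.063);e=cv2.minEnclosingCircle(c.astype(np.float32));ctr=(c.max(0)+c.min(0))/2
    print("cap n",cap.sum(),"h",np.median(hh[cap]),"ctr mean",c.mean(0),"mid",ctr,"circ",e)
    o34=B&(hh>30)&(hh<37)
    c2=loc(f,u[o34],v[o34],.034);print("outer n",o34.sum(),"h",np.median(hh[o34]),"circ",cv2.minEnclosingCircle(c2.astype(np.float32)))
    c0=c.mean(0)
    def a(q):q=q-c0;return np.degrees(np.arctan2(q[...,1],q[...,0]))
    red=B&cap&((H<12)|(H>168))&(S>110);q=loc(f,u[red],v[red],.063);print("red n",red.sum(),"ang",a(q.mean(0)),"r",np.hypot(*(q-c0).T).min(),np.hypot(*(q-c0).T).max())
    org=B&(H>5)&(H<20)&(S>150)&(V>90)&(hh<12);q=loc(f,u[org],v[org],.003);rr=np.hypot(*(q-c0).T);q=q[(rr>33)&(rr<54)];rr=np.hypot(*(q-c0).T);print("orange n",len(q),"ang",a(q.mean(0)),"r",rr.min(),rr.max())
    q=loc(f,u,v,.034);rr=np.hypot(*(q-c0).transpose(2,0,1))
    wh=B&~cap&(rr<29)&(rr>18)&(V>110)&(S<70)&(abs(hh-34)<5);q=q[wh];print("white n",len(q),"ang",a(q.mean(0)),np.ptp(a(q)),"r",rr[wh].min(),rr[wh].max())
    return c0
E
python3 - <<'E'
from h import *
np.set_printoptions(suppress=True,precision=2)
f=dict(np.load("w1.npz"));measure(f,(200,340,150,272))
E
```

```text
cap n 1886 h 63.16778627792871 ctr mean [-1.52  1.09] mid [-1.56  1.23] circ ((-1.3716330528259277, 1.1820759773254395), 17.367557525634766)
outer n 2421 h 34.17935634129982 circ ((-1.3127226829528809, 1.5910934209823608), 30.2572078704834)
red n 64 ang 44.497874973034556 r 4.452283569674763 16.851468088814364
orange n 167 ang 17.53168432449822 r 34.557551886724546 50.527834708653316
white n 146 ang -41.32625412645698 188.51548722704996 r 18.17077641848912 28.95273756651592
```

Request:
step_arm(
  increments=[
    [-0.001, -0.004, 0, 0, 0, 0.003],
    [-0.001, -0.004, 0, 0, 0, 0.003],
    [0, 0, 0, 0, 0, 0],
    [0, 0, 0, 0, 0, 0],
  ],
)

```text
clock: 2.45
eef_pos: [0.3365, -0.1001, 0.3314]
eef_rot: [145.0, 0.1, 81.4]
ft_force: [-1.0, -0.3, 0.4]
gripper_width: 0.0853
gripper_force: 0.0
```

```bash
python3 - <<'E'
from h import *
from bench import monitor,cams
np.set_printoptions(suppress=True,precision=2)
local(monitor.observe())
f=cams.grab_frame("wrist");np.savez("w2.npz",**f);measure(f,(200,340,150,272))
E
```

```text
t 2.45 TCP h,u,r mm [298.5   0.5   0.1] tilt err u,r mrad [0.9 1.3] phi -0.05 w 85.3 gf 0.0 q [-18.3 -46.7 -40.4  61.7   5.5  81.9] F [-1.  -0.3  0.4] M [0.13 0.52 0.01] Mn -0.022
cap n 1907 h 63.17886824778256 ctr mean [-1.75  1.19] mid [-1.79  1.09] circ ((-1.8006165027618408, 1.2402167320251465), 17.465286254882812)
outer n 2502 h 34.217632045218664 circ ((-1.6875616312026978, 1.5367192029953003), 30.331226348876953)
red n 63 ang 43.19557560552178 r 4.491063875556589 16.920210382447443
orange n 163 ang 17.203781052753534 r 35.57665217615018 50.790965320674665
white n 146 ang -40.84712432809154 166.41290605592656 r 18.20973304687395 28.924565140453804
```

```bash
python3 - <<'E'
from h import *
np.set_printoptions(suppress=True,precision=2)
f=dict(np.load("w2.npz"));im=f["img"];v,u=np.mgrid[:420,:560];o,d=wray(f,u,v);z=f["z_map"]
P=o+d*(z/(d@-f["extrinsics"][:3,2]))[...,None]-FOOT;h=1e3*P@N;pu=1e3*P@U;pr=1e3*P@RT
tcp=298.5
for s in(1,-1):
    m=(z>0)&(abs(pr)<20)&(s*pu>30)&(s*pu<75)&(h>90)&(h<220)
    print(s,m.sum(),"dist ahead of TCP",tcp-np.percentile(h[m],[0,1,5,50]),"u",np.percentile(pu[m],[1,50,99]),"r",np.percentile(pr[m],[1,99]))
E
```

```text
1 11363 dist ahead of TCP [160.91 154.91 146.39 103.31] u [30.55 55.98 71.99] r [-15.99  12.62]
-1 11367 dist ahead of TCP [159.75 155.04 146.47 103.35] u [-72.01 -55.97 -30.58] r [-15.99  12.52]
```

Open fingertips sit 160 mm ahead of the TCP, so they reach about 172 mm at a 34 mm opening. I'll descend to TCP h=213 around the inner knob.

Request:
step_arm(
  increments=[
    [-0.0007, -0.0015, 0.012, 0, 0, 0],
    [0, 0, 0.015, 0, 0, 0],
    [0, 0, 0.015, 0, 0, 0],
    [0, 0, 0.015, 0, 0, 0],
    [0, 0, 0.015, 0, 0, 0],
    [0, 0, 0.0135, 0, 0, 0],
    [0, 0, 0, 0, 0, 0],
    [0, 0, 0, 0, 0, 0],
    [0, 0, 0, 0, 0, 0],
  ],
)

```text
clock: 3.4
eef_pos: [0.3838, -0.1084, 0.2609]
eef_rot: [144.9, 0.1, 81.4]
ft_force: [0.1, -0.4, -0.1]
gripper_width: 0.0853
gripper_force: 0.0
```

```bash
cat > st.py <<'E'
from h import *
from bench import monitor
local(monitor.observe())
E
python3 st.py
```

```text
t 3.4 TCP h,u,r mm [213.3  -0.7   1.2] tilt err u,r mrad [1.  1.7] phi -0.02 w 85.3 gf 0.0 q [-17.1 -39.4 -44.9  49.8   4.8  83. ] F [ 0.1 -0.4 -0.1] M [ 0.015  0.515 -0.01 ] Mn 0.028
```

Request:
step_arm(
  fingers=0.0,
  increments=[
    [0, 0, 0, 0, 0, 0],
    [0, 0, 0, 0, 0, 0],
    [0, 0, 0, 0, 0, 0],
    [0, 0, 0, 0, 0, 0],
    [0, 0, 0, 0, 0, 0],
    [0, 0, 0, 0, 0, 0],
    [0, 0, 0, 0, 0, 0],
    [0, 0, 0, 0, 0, 0],
    [0, 0, 0, 0, 0, 0],
    [0, 0, 0, 0, 0, 0],
  ],
)

```text
clock: 4.4
eef_pos: [0.3836, -0.1083, 0.2609]
eef_rot: [145.0, 0.1, 81.4]
ft_force: [-7.4, 1.7, 4.5]
gripper_width: 0.0321
gripper_force: 58.8
```

```bash
python3 st.py
```

```text
t 4.4 TCP h,u,r mm [213.4  -0.8   1.2] tilt err u,r mrad [0.6 1.8] phi -0.01 w 32.1 gf 58.750982880592346 q [-17.1 -39.5 -44.9  49.8   4.8  83. ] F [-7.4  1.7  4.5] M [0.197 1.028 0.006] Mn -0.02
```

Request:
step_arm(
  increments=[
    [0, -0.0005, -0.0003, 0, 0, 0.03],
    [0, 0, 0, 0, 0, 0.07],
    [0, 0, 0, 0, 0, 0.07],
    [0, 0, 0, 0, 0, 0.07],
    [0, 0, 0, 0, 0, 0.07],
    [0, 0, 0, 0, 0, 0.07],
    [0, 0, 0, 0, 0, 0.07],
    [0, 0, 0, 0, 0, 0.07],
    [0, 0, 0, 0, 0, 0.07],
    [0, 0, 0, 0, 0, 0.07],
    [0, 0, 0, 0, 0, 0.04],
    [0, 0, 0, 0, 0, 0],
  ],
)

```text
clock: 5.6
eef_pos: [0.3833, -0.1083, 0.2608]
eef_rot: [151.7, -21.7, 46.8]
ft_force: [-0.5, 0.0, 3.3]
gripper_width: 0.0316
gripper_force: 60.1
```

```bash
python3 st.py
```

```text
t 5.6 TCP h,u,r mm [213.4  -1.1   1.3] tilt err u,r mrad [1.3 2. ] phi 40.17 w 31.6 gf 60.07118582725525 q [-17.1 -39.5 -45.   49.8   4.8 123.1] F [-0.5  0.   3.3] M [-0.144  0.302 -0.044] Mn 0.071
```

q6 grows with the turn and would pass 180° before the stop. I'll turn part of the way, regrasp, and finish from there.

Request:
step_arm(
  increments=[
    [0, 0, 0, 0, 0, 0.05],
    [0, 0, 0, 0, 0, 0.07],
    [0, 0, 0, 0, 0, 0.07],
    [0, 0, 0, 0, 0, 0.07],
    [0, 0, 0, 0, 0, 0.07],
    [0, 0, 0, 0, 0, 0.07],
    [0, 0, 0, 0, 0, 0.07],
    [0, 0, 0, 0, 0, 0.03],
    [0, 0, 0, 0, 0, 0],
    [0, 0, 0, 0, 0, 0],
  ],
)

```text
clock: 6.6
eef_pos: [0.3833, -0.1083, 0.2607]
eef_rot: [165.6, -32.3, 17.0]
ft_force: [-1.7, -0.3, 3.1]
gripper_width: 0.0319
gripper_force: 60.3
```

```bash
python3 st.py
```

```text
t 6.6 TCP h,u,r mm [213.4  -1.2   1.3] tilt err u,r mrad [1.1 2. ] phi 68.66 w 31.9 gf 60.25641202926636 q [-17.1 -39.5 -45.   49.8   4.8 151.6] F [-1.7 -0.3  3.1] M [-0.28   0.44  -0.114] Mn 0.103
```

Request:
step_arm(
  fingers=0.0854,
  increments=[
    [0, 0, 0, 0, 0, 0],
    [0, 0, 0, 0, 0, 0],
    [0, 0, 0, 0, 0, 0],
    [0, 0, 0, 0, 0, 0],
    [0, 0, 0, 0, 0, 0],
    [0, 0, 0, 0, 0, 0],
  ],
)

```text
clock: 7.2
eef_pos: [0.3832, -0.1082, 0.2604]
eef_rot: [165.7, -32.3, 16.9]
ft_force: [0.7, 0.5, -0.4]
gripper_width: 0.0854
gripper_force: 0.0
```

```bash
python3 - <<'E'
from h import *
from bench import monitor,cams
np.set_printoptions(suppress=True,precision=2)
local(monitor.observe())
f=cams.grab_frame("wrist");np.savez("w3.npz",**f);cv2.imwrite("pics/w3.png",f["img"][:,:,::-1])
measure(f,(130,430,80,380))
E
```

```text
t 7.2 TCP h,u,r mm [213.1  -1.5   1.2] tilt err u,r mrad [0.4 1.6] phi 68.74 w 85.4 gf 0.0 q [-17.1 -39.5 -45.   49.8   4.8 151.7] F [ 0.7  0.5 -0.4] M [0.08 0.48 0.04] Mn 0.029
cap n 5537 h 63.174872605509314 ctr mean [0.83 1.68] mid [-1.88  1.14] circ ((1.7411203384399414, 1.1352005004882812), 58.92995071411133)
outer n 5127 h 34.21275595867106 circ ((-0.2081892341375351, 2.1382620334625244), 30.385398864746094)
red n 168 ang 114.8033283634404 r 4.970147586118551 46.1980301662875
orange n 374 ang 17.873557219519277 r 33.01513672101653 48.359708229559054
white n 296 ang -50.85350071621163 169.25609097093118 r 18.00980183307307 28.98223013013614
```

View pics/w3.png

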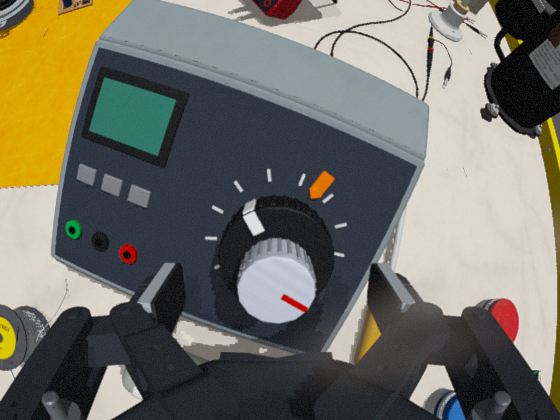

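The wrist view shows the inner cap at (277,285), its red line at (294,302) now pointing right and down. The white line at (254,217) has not moved and the orange marker is at (321,184). I'll tighten the masks to exclude finger pixels.

```bash
sed -i 's/cap=B&(hh>58)&(hh<68);out={}/q0=1e3*np.stack([(P-FOOT)@U,(P-FOOT)@RT],-1)-[-1.7,1.2];cap=B\&(hh>58)\&(hh<68)\&(np.hypot(q0[...,0],q0[...,1])<20)/; s/(abs(hh-34)<5);q=q\[wh\]/(abs(hh-34)<5);n_,lb,stt,_=cv2.connectedComponentsWithStats(wh.astype(np.uint8));wh=lb==1+stt[1:,4].argmax();q=q[wh]/; s/red=B&cap/red=cap/' h.py
python3 - <<'E'
from h import *
np.set_printoptions(suppress=True,precision=2)
for n in("w2","w3"):
    print(n);measure(dict(np.load(n+".npz")),(200,360,150,340))
E
```

```text
w2
cap n 1907 h 63.17886824778256 ctr mean [-1.75  1.19] mid [-1.79  1.09] circ ((-1.8006165027618408, 1.2402167320251465), 17.465286254882812)
outer n 2502 h 34.217632045218664 circ ((-1.6875616312026978, 1.5367192029953003), 30.331226348876953)
red n 63 ang 43.19557560552178 r 4.491063875556589 16.920210382447443
orange n 163 ang 17.203781052753534 r 35.57665217615018 50.790965320674665
white n 135 ang -45.60909496972085 19.492257818581223 r 18.20973304687395 28.924565140453804
w3
cap n 4482 h 63.16354324116743 ctr mean [0.66 1.71] mid [0.16 1.82] circ ((0.1804187148809433, 1.9012912511825562), 17.99659538269043)
outer n 5127 h 34.21275595867106 circ ((-0.2081892341375351, 2.1382620334625244), 30.385398864746094)
red n 163 ang 114.65873331284841 r 4.87131941740868 17.815656648969462
orange n 376 ang 17.772079769121486 r 33.06565807441842 48.502467019311005
white n 294 ang -50.89683642774772 19.847934689170458 r 18.035206944413748 28.96599931939357
```

```bash
cat >> h.py <<'E'
def white(f,box):
    im=f["img"];S,V=cv2.cvtColor(im,cv2.COLOR_RGB2HSV).transpose(2,0,1)[1:].astype(int);H=cv2.cvtColor(im,cv2.COLOR_RGB2HSV)[...,0].astype(int)
    v,u=np.mgrid[:im.shape[0],:im.shape[1]];B=(u>=box[0])&(u<box[1])&(v>=box[2])&(v<box[3])
    o,d=wray(f,u,v);P=o+d*(f["z_map"]/(d@-f["extrinsics"][:3,2]))[...,None];h=1e3*((P-FOOT)@N)
    q3=1e3*np.stack([(P-FOOT)@U,(P-FOOT)@RT],-1)-[-1,1.3];rad=np.hypot(q3[...,0],q3[...,1])
    t=B&(abs(h-34)<2.5)&(rad<36);q=loc(f,u,v,.034)
    e=cv2.minEnclosingCircle(q[t].astype(np.float32));c=np.array(e[0]);rr=np.hypot(*(q-c).transpose(2,0,1))
    def big(m):
        n,lb,s,_=cv2.connectedComponentsWithStats(m.astype(np.uint8));return lb==1+s[1:,4].argmax()
    w=big(t&(V>110)&(S<70)&(rr<29));k=q[w];vv=cv2.fitLine(k.astype(np.float32),cv2.DIST_L2,0,.01,.01).ravel()
    a=lambda x:np.degrees(np.arctan2(x[...,1],x[...,0]))
    l=vv[:2]*np.sign(vv[:2]@(k.mean(0)-c))
    g=big(B&(H>5)&(H<22)&(S>140)&(V>90)&(abs(h-2)<5)&(rad<60)&(rad>32));ko=loc(f,u[g],v[g],.003);vo=cv2.fitLine(ko.astype(np.float32),cv2.DIST_L2,0,.01,.01).ravel();lo=vo[:2]*np.sign(vo[:2]@(ko.mean(0)-c))
    print("outer c",e,"white centroid",k.mean(0),"ang",a(k.mean(0)-c),"fit",a(l),"r",rr[w].min(),rr[w].max(),"| orange",ko.mean(0),a(ko.mean(0)-c),"fit",a(lo),"n",w.sum(),g.sum())
E
python3 - <<'E'
from h import *
np.set_printoptions(suppress=True,precision=2)
for n in("w1","w2","w3"):white(dict(np.load(n+".npz")),(200,360,150,340))
E
```

```text
outer c ((-1.0737924575805664, 1.8835594654083252), 30.09208106994629) white centroid [ 14.36 -15.27] ang -48.02767580305602 fit -48.74930617573794 r 17.344912658492067 28.85217343844486 | orange [39.14 13.91] 16.653233455266648 fit 15.115441267122243 n 137 174
outer c ((-1.7101528644561768, 1.6816978454589844), 30.22671890258789) white centroid [ 14.3  -15.18] ang -46.47873746203275 fit -48.730362444666206 r 17.600818062575406 28.826252513825946 | orange [39.42 13.94] 16.594579381614874 fit 17.38092949736584 n 136 167
outer c ((-0.36531007289886475, 2.1992266178131104), 30.2603816986084) white centroid [ 14.41 -15.36] ang -49.92477784015837 fit -48.15209890780273 r 17.058854421123126 28.97065061722253 | orange [39.18 14.07] 16.71036309727394 fit 15.666811018090852 n 318 402
```

The white line hasn't moved (centroid within 0.1 mm): about -48°, with the marker at about 16.8°. Turning the open gripper back to regrip.

Request:
step_arm(
  increments=[
    [0, 0, 0, 0, 0, -0.08],
    [0, 0, 0, 0, 0, -0.12],
    [0, 0, 0, 0, 0, -0.12],
    [0, 0, 0, 0, 0, -0.12],
    [0, 0, 0, 0, 0, -0.12],
    [0, 0, 0, 0, 0, -0.12],
    [0, 0, 0, 0, 0, -0.12],
    [0, 0, 0, 0, 0, -0.12],
    [0, 0, 0, 0, 0, -0.12],
    [0, 0, 0, 0, 0, -0.12],
    [0, 0, 0, 0, 0, -0.04],
  ],
)

```text
clock: 8.35
eef_pos: [0.3832, -0.1082, 0.2604]
eef_rot: [145.0, 0.2, 81.6]
ft_force: [0.6, -0.2, -0.2]
gripper_width: 0.0852
gripper_force: 0.0
```

Request:
step_arm(
  fingers=0.0,
  increments=[
    [0, 0, 0, 0, 0, 0],
    [0, 0, 0, 0, 0, 0],
    [0, 0, 0, 0, 0, 0],
    [0, 0, 0, 0, 0, 0],
    [0, 0, 0, 0, 0, 0],
    [0, 0, 0, 0, 0, 0],
    [0, 0, 0, 0, 0, 0],
    [0, 0, 0, 0, 0, 0],
    [0, 0, 0, 0, 0, 0],
    [0, 0, 0, 0, 0, 0],
  ],
)

```text
clock: 9.35
eef_pos: [0.3832, -0.1083, 0.2607]
eef_rot: [145.0, 0.1, 81.4]
ft_force: [-5.2, 1.6, 5.6]
gripper_width: 0.0319
gripper_force: 59.1
```

```bash
python3 st.py
```

```text
t 9.35 TCP h,u,r mm [213.4  -1.3   1.2] tilt err u,r mrad [0.9 1.7] phi -0.01 w 31.9 gf 59.09033238887787 q [-17.1 -39.5 -45.   49.8   4.8  83. ] F [-5.2  1.6  5.6] M [0.169 0.947 0.022] Mn 0.003
```

Request:
step_arm(
  increments=[
    [0, 0, 0, 0, 0, 0.04],
    [0, 0, 0, 0, 0, 0.06],
    [0, 0, 0, 0, 0, 0.06],
    [0, 0, 0, 0, 0, 0.06],
    [0, 0, 0, 0, 0, 0.06],
    [0, 0, 0, 0, 0, 0.06],
    [0, 0, 0, 0, 0, 0.06],
    [0, 0, 0, 0, 0, 0.05],
    [0, 0, 0, 0, 0, 0],
    [0, 0, 0, 0, 0, 0],
  ],
)

```text
clock: 10.35
eef_pos: [0.3832, -0.1082, 0.2607]
eef_rot: [147.7, -14.4, 59.8]
ft_force: [-5.6, 1.3, 5.8]
gripper_width: 0.0321
gripper_force: 59.1
```

```bash
python3 st.py; python3 st.py
```

```text
t 10.35 TCP h,u,r mm [213.4  -1.3   1.2] tilt err u,r mrad [0.9 1.5] phi 25.78 w 32.1 gf 59.101569056510925 q [-17.1 -39.5 -45.   49.8   4.8 108.7] F [-5.6  1.3  5.8] M [0.236 0.888 0.189] Mn 0.096
t 10.35 TCP h,u,r mm [213.4  -1.3   1.2] tilt err u,r mrad [0.9 1.5] phi 25.78 w 32.1 gf 59.101569056510925 q [-17.1 -39.5 -45.   49.8   4.8 108.7] F [-5.6  1.3  5.8] M [0.236 0.888 0.189] Mn 0.096
```

Request:
step_arm(
  increments=[
    [0, 0, 0, 0, 0, 0.03],
    [0, 0, 0, 0, 0, 0.03],
    [0, 0, 0, 0, 0, 0.02],
    [0, 0, 0, 0, 0, 0],
  ],
)

```text
clock: 10.75
eef_pos: [0.3832, -0.1082, 0.2607]
eef_rot: [148.8, -16.8, 55.8]
ft_force: [-5.5, 1.4, 5.0]
gripper_width: 0.0322
gripper_force: 59.1
```

```bash
python3 st.py
```

```text
t 10.75 TCP h,u,r mm [213.4  -1.3   1.2] tilt err u,r mrad [0.9 1.5] phi 30.39 w 32.2 gf 59.09861505031586 q [-17.1 -39.5 -45.   49.8   4.8 113.4] F [-5.5  1.4  5. ] M [0.262 0.876 0.122] Mn 0.026
```

Request:
step_arm(
  increments=[
    [0, 0, 0, 0, 0, 0.03],
    [0, 0, 0, 0, 0, 0.03],
    [0, 0, 0, 0, 0, 0],
  ],
)

```text
clock: 11.05
eef_pos: [0.3832, -0.1082, 0.2607]
eef_rot: [149.7, -18.6, 52.6]
ft_force: [-5.2, 2.4, 5.6]
gripper_width: 0.0323
gripper_force: 59.1
```

```bash
python3 st.py
```

```text
t 11.05 TCP h,u,r mm [213.4  -1.3   1.2] tilt err u,r mrad [0.9 1.5] phi 33.85 w 32.3 gf 59.09581124782562 q [-17.1 -39.5 -45.   49.8   4.8 116.8] F [-5.2  2.4  5.6] M [0.268 0.87  0.187] Mn 0.075
```

Request:
step_arm(
  increments=[
    [0, 0, 0, 0, 0, 0.025],
    [0, 0, 0, 0, 0, 0.025],
    [0, 0, 0, 0, 0, 0],
  ],
)

```text
clock: 11.35
eef_pos: [0.3833, -0.1082, 0.2607]
eef_rot: [150.6, -20.0, 50.0]
ft_force: [-4.3, 1.2, 5.2]
gripper_width: 0.032
gripper_force: 59.1
```

```bash
python3 st.py
```

```text
t 11.35 TCP h,u,r mm [213.4  -1.2   1.2] tilt err u,r mrad [0.9 1.5] phi 36.7 w 32.0 gf 59.093021750450134 q [-17.1 -39.5 -45.   49.8   4.8 119.7] F [-4.3  1.2  5.2] M [0.272 0.87  0.162] Mn 0.052
```

Request:
step_arm(
  increments=[
    [0, 0, 0, 0, 0, 0.02],
    [0, 0, 0, 0, 0, 0.02],
    [0, 0, 0, 0, 0, 0],
  ],
)

```text
clock: 11.65
eef_pos: [0.3832, -0.1082, 0.2607]
eef_rot: [151.4, -21.1, 47.9]
ft_force: [-4.0, 1.1, 5.2]
gripper_width: 0.0319
gripper_force: 59.1
```

```bash
python3 st.py
```

```text
t 11.65 TCP h,u,r mm [213.4  -1.3   1.2] tilt err u,r mrad [0.9 1.5] phi 38.99 w 31.9 gf 59.0909081697464 q [-17.1 -39.5 -45.   49.8   4.8 122. ] F [-4.   1.1  5.2] M [0.316 0.855 0.169] Mn 0.032
```

Request:
step_arm(
  increments=[
    [0, 0, 0, 0, 0, 0.02],
    [0, 0, 0, 0, 0, 0.02],
    [0, 0, 0, 0, 0, 0],
  ],
)

```text
clock: 11.95
eef_pos: [0.3833, -0.1082, 0.2607]
eef_rot: [152.2, -22.2, 45.7]
ft_force: [-4.3, 1.3, 5.2]
gripper_width: 0.0318
gripper_force: 59.1
```

```bash
python3 st.py
```

```text
t 11.95 TCP h,u,r mm [213.4  -1.3   1.2] tilt err u,r mrad [0.9 1.3] phi 41.27 w 31.8 gf 59.088592529296875 q [-17.1 -39.5 -45.   49.8   4.8 124.2] F [-4.3  1.3  5.2] M [0.185 0.849 0.149] Mn 0.089
```

Request:
step_arm(
  increments=[
    [0, 0, 0, 0, 0, 0.02],
    [0, 0, 0, 0, 0, 0.02],
    [0, 0, 0, 0, 0, 0],
  ],
)

```text
clock: 12.25
eef_pos: [0.3833, -0.1082, 0.2607]
eef_rot: [153.0, -23.3, 43.5]
ft_force: [-5.6, 0.8, 5.1]
gripper_width: 0.032
gripper_force: 59.1
```

```bash
python3 st.py
```

```text
t 12.25 TCP h,u,r mm [213.4  -1.2   1.2] tilt err u,r mrad [0.9 1.4] phi 43.57 w 32.0 gf 59.086312651634216 q [-17.1 -39.5 -45.   49.8   4.8 126.5] F [-5.6  0.8  5.1] M [0.261 0.802 0.13 ] Mn 0.027
```

Request:
step_arm(
  increments=[
    [0, 0, 0, 0, 0, 0.02],
    [0, 0, 0, 0, 0, 0.02],
    [0, 0, 0, 0, 0, 0],
  ],
)

```text
clock: 12.55
eef_pos: [0.3833, -0.1082, 0.2607]
eef_rot: [153.9, -24.3, 41.3]
ft_force: [-4.6, 0.7, 5.0]
gripper_width: 0.0322
gripper_force: 59.1
```

```bash
python3 st.py
```

```text
t 12.55 TCP h,u,r mm [213.4  -1.2   1.2] tilt err u,r mrad [0.9 1.4] phi 45.86 w 32.2 gf 59.084047079086304 q [-17.1 -39.5 -45.   49.8   4.8 128.8] F [-4.6  0.7  5. ] M [0.208 0.791 0.149] Mn 0.072
```

Request:
step_arm(
  increments=[
    [0, 0, 0, 0, 0, 0.02],
    [0, 0, 0, 0, 0, 0.01],
    [0, 0, 0, 0, 0, 0],
  ],
)

```text
clock: 12.85
eef_pos: [0.3833, -0.1082, 0.2607]
eef_rot: [154.6, -25.0, 39.6]
ft_force: [-4.5, 1.6, 5.3]
gripper_width: 0.0321
gripper_force: 59.1
```

```bash
python3 st.py
```

```text
t 12.85 TCP h,u,r mm [213.4  -1.2   1.1] tilt err u,r mrad [1.  1.4] phi 47.56 w 32.1 gf 59.08259868621826 q [-17.1 -39.5 -45.   49.8   4.8 130.5] F [-4.5  1.6  5.3] M [0.331 0.817 0.117] Mn -0.023
```

```bash
cat > av.py <<'E'
from h import *
from bench import monitor,cams
import sys
m=[]
for i in range(int(sys.argv[1])):
    m.append(monitor.observe()["wrist_torque"]@N);cams.grab_frame("wrist")
s=monitor.observe();local(s);m=np.array(m);print("Mn mean",m.mean().round(3),"+-",(m.std()/len(m)**.5).round(3),m.round(3))
E
python3 av.py 10
```

```text
t 13.35 TCP h,u,r mm [213.4  -1.2   1.2] tilt err u,r mrad [1.  1.4] phi 47.54 w 32.0 gf 59.08315658569336 q [-17.1 -39.5 -45.   49.8   4.8 130.5] F [-5.2  1.6  5.5] M [0.188 0.818 0.139] Mn 0.077
Mn mean 0.044 +- 0.014 [-0.023  0.112  0.055  0.105  0.001  0.085  0.035  0.048  0.013  0.009]
```

```bash
cat >> h.py <<'E'
def redfit(f,box):
    im=f["img"];H,S,V=cv2.cvtColor(im,cv2.COLOR_RGB2HSV).transpose(2,0,1).astype(int)
    v,u=np.mgrid[:im.shape[0],:im.shape[1]];B=(u>=box[0])&(u<box[1])&(v>=box[2])&(v<box[3])
    q=loc(f,u,v,.063);m=B&((H<10)|(H>170))&(S>120)&(V>60)&(np.hypot(*(q-[-.7,1.5]).transpose(2,0,1))<20)
    k=q[m];vv=cv2.fitLine(k.astype(np.float32),cv2.DIST_L2,0,.01,.01).ravel();l=vv[:2]*np.sign(vv[:2]@(k.mean(0)-[-.7,1.5]))
    print("red n",m.sum(),"fit",np.degrees(np.arctan2(l[1],l[0])),"len",np.ptp(k@vv[:2]),"centroid",k.mean(0))
E
python3 - <<'E'
from h import *
from bench import cams
np.set_printoptions(suppress=True,precision=2)
for n in("w1","w2","w3"):redfit(dict(np.load(n+".npz")),(200,360,150,345))
f=cams.grab_frame("wrist");np.savez("w4.npz",**f);redfit(f,(200,360,150,345))
E
```

```text
red n 60 fit 38.18086401148671 len 12.47749094952559 centroid [6.   8.47]
red n 61 fit 37.46624607720461 len 12.518132881045329 centroid [5.93 8.42]
red n 162 fit 103.60445675754615 len 13.217381621308448 centroid [-4.05 11.96]
red n 151 fit 151.1310542153688 len 13.194766082331281 centroid [-10.08   7.47]
```

Request:
step_arm(
  increments=[
    [0, 0, 0, 0, 0, 0.02],
    [0, 0, 0, 0, 0, 0.02],
    [0, 0, 0, 0, 0, 0],
  ],
)

```text
clock: 13.7
eef_pos: [0.3833, -0.1082, 0.2607]
eef_rot: [155.6, -26.0, 37.3]
ft_force: [-4.6, 2.4, 5.1]
gripper_width: 0.0319
gripper_force: 59.1
```

```bash
python3 av.py 8
```

```text
t 14.1 TCP h,u,r mm [213.4  -1.2   1.2] tilt err u,r mrad [1.  1.3] phi 49.83 w 32.0 gf 59.08274531364441 q [-17.1 -39.5 -45.   49.8   4.8 132.8] F [-5.3  1.1  5.7] M [0.249 0.796 0.176] Mn 0.07
Mn mean 0.08 +- 0.012 [0.094 0.064 0.083 0.109 0.064 0.052 0.026 0.145]
```

Request:
step_arm(
  increments=[
    [0, 0, 0, 0, 0, 0.02],
    [0, 0, 0, 0, 0, 0.02],
    [0, 0, 0, 0, 0, 0],
  ],
)

```text
clock: 14.4
eef_pos: [0.3833, -0.1082, 0.2608]
eef_rot: [156.7, -26.9, 34.9]
ft_force: [-5.3, 1.7, 5.2]
gripper_width: 0.0321
gripper_force: 59.1
```

```bash
python3 av.py 8
```

```text
t 14.8 TCP h,u,r mm [213.4  -1.2   1.2] tilt err u,r mrad [1.  1.4] phi 52.11 w 32.1 gf 59.0826952457428 q [-17.1 -39.5 -45.   49.8   4.8 135.1] F [-5.1  0.9  5.5] M [0.226 0.801 0.166] Mn 0.076
Mn mean 0.118 +- 0.01 [0.131 0.092 0.101 0.101 0.127 0.163 0.153 0.075]
```

Request:
step_arm(
  increments=[
    [0, 0, 0, 0, 0, 0.02],
    [0, 0, 0, 0, 0, 0.02],
    [0, 0, 0, 0, 0, 0],
  ],
)

```text
clock: 15.1
eef_pos: [0.3833, -0.1082, 0.2607]
eef_rot: [157.7, -27.8, 32.6]
ft_force: [-4.6, 0.8, 4.7]
gripper_width: 0.032
gripper_force: 59.1
```

```bash
python3 av.py 8
```

```text
t 15.5 TCP h,u,r mm [213.4  -1.2   1.2] tilt err u,r mrad [1.  1.4] phi 54.4 w 32.0 gf 59.078577160835266 q [-17.1 -39.5 -45.   49.8   4.8 137.4] F [-5.6  1.5  5.8] M [0.232 0.802 0.275] Mn 0.162
Mn mean 0.178 +- 0.01 [0.176 0.18  0.155 0.164 0.134 0.23  0.212 0.174]
```

The torque rises at 1.2 N m/rad, so the inner knob is on its stop with a twist of about 0.14 rad. I'll unwind the mount, release, and turn back for the outer knob.

Request:
step_arm(
  increments=[
    [0, 0, 0, 0, 0, -0.03],
    [0, 0, 0, 0, 0, -0.05],
    [0, 0, 0, 0, 0, -0.04],
    [0, 0, 0, 0, 0, 0],
    [0, 0, 0, 0, 0, 0],
  ],
)

```text
clock: 16.0
eef_pos: [0.3833, -0.1082, 0.2607]
eef_rot: [154.6, -25.0, 39.6]
ft_force: [-5.4, 1.6, 5.2]
gripper_width: 0.0324
gripper_force: 59.1
```

Request:
step_arm(
  fingers=0.0854,
  increments=[
    [0, 0, 0, 0, 0, 0],
    [0, 0, 0, 0, 0, 0],
    [0, 0, 0, 0, 0, 0],
    [0, 0, 0, 0, 0, 0],
    [0, 0, 0, 0, 0, 0],
    [0, 0, 0, 0, 0, 0],
  ],
)

```text
clock: 16.6
eef_pos: [0.3832, -0.1083, 0.2604]
eef_rot: [154.6, -25.0, 39.6]
ft_force: [0.5, -0.1, 0.3]
gripper_width: 0.0852
gripper_force: 0.0
```

Request:
step_arm(
  increments=[
    [0, 0, 0, 0, 0, -0.07],
    [0, 0, 0, 0, 0, -0.12],
    [0, 0, 0, 0, 0, -0.12],
    [0, 0, 0, 0, 0, -0.12],
    [0, 0, 0, 0, 0, -0.12],
    [0, 0, 0, 0, 0, -0.12],
    [0, 0, 0, 0, 0, -0.12],
    [0, 0, 0, 0, 0, -0.12],
    [0, 0, 0, 0, 0, -0.1],
    [0, 0, 0, 0, 0, -0.03],
    [0, 0, 0, 0, 0, 0],
    [0, 0, 0, 0, 0, 0],
  ],
)

```text
clock: 17.8
eef_pos: [0.3832, -0.1083, 0.2604]
eef_rot: [145.6, 6.9, 91.2]
ft_force: [-0.8, -0.3, 0.5]
gripper_width: 0.0848
gripper_force: 0.0
```

```bash
python3 - <<'E'
from h import *
from bench import monitor,cams
np.set_printoptions(suppress=True,precision=2)
local(monitor.observe())
f=cams.grab_frame("wrist");np.savez("w5.npz",**f)
redfit(f,(180,380,150,345));white(f,(180,380,100,345))
E
```

```text
t 17.8 TCP h,u,r mm [213.2  -1.4   1.2] tilt err u,r mrad [0.4 1.6] phi -11.92 w 84.8 gf 0.0 q [-17.1 -39.5 -45.   49.8   4.8  71. ] F [-0.8 -0.3  0.5] M [ 0.04  0.55 -0.01] Mn 0.018
red n 164 fit 148.75463380693805 len 12.88326354256893 centroid [-9.71  7.74]
outer c ((-1.2876006364822388, 1.7670600414276123), 30.377098083496094) white centroid [ 14.58 -15.28] ang -47.0481587569447 fit -51.21362012201384 r 17.597468373391465 28.866314783056538 | orange [41.67 14.44] 16.439785201911313 fit 33.200703626910006 n 259 194
```

Red line at 148.8° (stop at 149°) and the white line still at about -48°. Now I lower the gripper around the outer knob and grip it.

Request:
step_arm(
  increments=[
    [0, 0, 0.005, 0, 0, 0],
    [0, 0, 0.007, 0, 0, 0],
    [0, 0, 0.007, 0, 0, 0],
    [0, 0, 0.007, 0, 0, 0],
    [0, 0, 0.005, 0, 0, 0],
    [0, 0, 0, 0, 0, 0],
    [0, 0, 0, 0, 0, 0],
  ],
)

```text
clock: 18.55
eef_pos: [0.4008, -0.1109, 0.2348]
eef_rot: [145.6, 6.9, 91.3]
ft_force: [0.6, -0.2, -0.9]
gripper_width: 0.0855
gripper_force: 0.0
```

Request:
step_arm(
  fingers=0.0,
  increments=[
    [0, 0, 0, 0, 0, 0],
    [0, 0, 0, 0, 0, 0],
    [0, 0, 0, 0, 0, 0],
    [0, 0, 0, 0, 0, 0],
    [0, 0, 0, 0, 0, 0],
    [0, 0, 0, 0, 0, 0],
    [0, 0, 0, 0, 0, 0],
  ],
)

```text
clock: 19.25
eef_pos: [0.4006, -0.1109, 0.2358]
eef_rot: [145.6, 7.0, 91.3]
ft_force: [-7.8, 1.5, 6.6]
gripper_width: 0.0582
gripper_force: 62.0
```

```bash
python3 st.py
```

```text
t 19.25 TCP h,u,r mm [182.9  -1.1   1.3] tilt err u,r mrad [1.1 1.7] phi -12.04 w 58.2 gf 61.951961517333984 q [-16.7 -36.1 -46.   45.3   4.6  71.3] F [-7.8  1.5  6.6] M [0.355 1.148 0.007] Mn -0.098
```

Request:
step_arm(
  increments=[
    [0, 0, 0, 0, 0, 0.05],
    [0, 0, 0, 0, 0, 0.1],
    [0, 0, 0, 0, 0, 0.1],
    [0, 0, 0, 0, 0, 0.1],
    [0, 0, 0, 0, 0, 0.1],
    [0, 0, 0, 0, 0, 0.1],
    [0, 0, 0, 0, 0, 0.1],
    [0, 0, 0, 0, 0, 0.1],
    [0, 0, 0, 0, 0, 0.1],
    [0, 0, 0, 0, 0, 0.1],
    [0, 0, 0, 0, 0, 0.05],
    [0, 0, 0, 0, 0, 0],
  ],
)

```text
clock: 20.45
eef_pos: [0.4007, -0.1109, 0.2358]
eef_rot: [153.7, -24.1, 41.8]
ft_force: [-8.8, 2.4, 5.8]
gripper_width: 0.0579
gripper_force: 61.7
```

Request:
step_arm(
  increments=[
    [0, 0, 0, 0, 0, 0.05],
    [0, 0, 0, 0, 0, 0.03],
    [0, 0, 0, 0, 0, 0],
    [0, 0, 0, 0, 0, 0],
  ],
)

```text
clock: 20.85
eef_pos: [0.4006, -0.1109, 0.2358]
eef_rot: [155.6, -26.0, 37.3]
ft_force: [-8.9, 1.3, 6.3]
gripper_width: 0.0579
gripper_force: 61.7
```

```bash
python3 - <<'E'
from h import *
from bench import monitor,cams
np.set_printoptions(suppress=True,precision=2)
local(monitor.observe())
f=cams.grab_frame("wrist");np.savez("w6.npz",**f);cv2.imwrite("pics/w6.png",f["img"][:,:,::-1])
redfit(f,(180,380,150,380));white(f,(180,380,80,380))
E
```

```text
t 20.85 TCP h,u,r mm [183.   -1.1   1.3] tilt err u,r mrad [1.1 1.7] phi 49.85 w 57.9 gf 61.736379861831665 q [-16.7 -36.1 -46.   45.3   4.6 133.2] F [-8.9  1.3  6.3] M [ 0.26  1.17 -0.01] Mn -0.06
red n 100 fit 148.81141407296292 len 6.267708011152465 centroid [-7.13  5.99]
outer c ((3.050819158554077, -2.0854287147521973), 35.31325149536133) white centroid [22.22  8.61] ang 29.1607263897676 fit 9.170571329345679 r 15.42149797568945 28.306224994386767 | orange [39.1  13.97] 24.015064415055043 fit 14.718874216155386 n 429 516
```

View pics/w6.png

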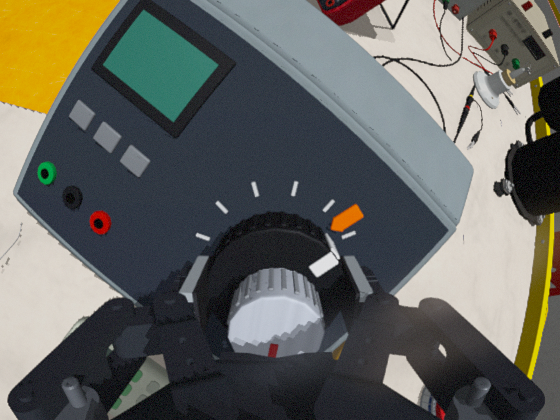

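The wrist view shows the white line at (323,263), close to pointing at the orange arrow at (347,218), with the inner red line unchanged at 148.8°. I'll remeasure white with a fixed axis.

```bash
cat >> h.py <<'E'
def rel(f,box,c):
    im=f["img"];H,S,V=cv2.cvtColor(im,cv2.COLOR_RGB2HSV).transpose(2,0,1).astype(int)
    v,u=np.mgrid[:im.shape[0],:im.shape[1]];B=(u>=box[0])&(u<box[1])&(v>=box[2])&(v<box[3])
    def big(m):
        n,lb,s,_=cv2.connectedComponentsWithStats(m.astype(np.uint8));return lb==1+s[1:,4].argmax()
    q=loc(f,u,v,.034)-c;rr=np.hypot(q[...,0],q[...,1]);w=big(B&(V>150)&(S<60)&(rr<28)&(rr>20))
    q2=loc(f,u,v,.003)-c;r2=np.hypot(q2[...,0],q2[...,1]);g=big(B&(H>5)&(H<22)&(S>140)&(V>90)&(r2<54)&(r2>32))
    a=lambda x:np.degrees(np.arctan2(x[...,1],x[...,0]))
    A=a(q[w]);print("white ang",a(q[w].mean(0)),"edges",np.percentile(A,[2,98]),"n",w.sum(),"orange",a(q2[g].mean(0)),"tip",a(q2[g][r2[g]<r2[g].min()+2].mean(0)),"r",r2[g].min(),r2[g].max(),"n",g.sum())
E
python3 - <<'E'
from h import *
np.set_printoptions(suppress=True,precision=2)
for n,b in(("w2",(200,340,150,272)),("w3",(200,360,150,340)),("w5",(180,380,100,345)),("w6",(180,380,80,380))):
    f=dict(np.load(n+".npz"))
    for c in((-1.5,1.4),(-1,1.8),(-.5,2)):print(n,c,end=" ");rel(f,b,np.array(c))
E
```

```text
w2 (-1.5, 1.4) white ang 101.56960477662857 edges [ 65.91 145.28] n 372 orange 17.02397932993934 tip 16.810088168060023 r 34.7100493192466 50.487488413882105 n 171
w2 (-1, 1.8) white ang 102.74416636903835 edges [ 66.59 148.11] n 381 orange 16.703047570357516 tip 16.4222571663036 r 34.12436239404307 49.88576947281041 n 171
w2 (-0.5, 2) white ang 104.3917310151361 edges [ 67.49 151.09] n 388 orange 16.63715532811342 tip 16.33882793417552 r 33.59015564768921 49.3481345786558 n 171
w3 (-1.5, 1.4) white ang 177.53595714987713 edges [-178.58  178.54] n 655 orange 17.314075666875553 tip 18.0203064810869 r 32.872057436347625 50.671508510301095 n 403
w3 (-1, 1.8) white ang 179.55990804568754 edges [-178.66  178.57] n 658 orange 16.996083536855792 tip 17.6338194822961 r 32.274949915427 50.06777582157523 n 403
w3 (-0.5, 2) white ang -179.442271625932 edges [-178.43  178.75] n 658 orange 16.933210868853056 tip 17.473542950813837 r 32.101729177022136 49.529874303414935 n 402
w5 (-1.5, 1.4) white ang 71.91119711207898 edges [44.45 99.38] n 447 orange 16.804574447317943 tip 14.7220905521022 r 38.76605334235995 50.4095886188715 n 201
w5 (-1, 1.8) white ang 72.07390501198499 edges [ 42.85 100.76] n 485 orange 16.49638605455925 tip 14.343543005683518 r 38.19258733313 49.80628452398254 n 201
w5 (-0.5, 2) white ang 72.36051737785074 edges [ 42.41 102.2 ] n 503 orange 16.431222843175284 tip 14.240296590731722 r 37.66198932897318 49.26843658627864 n 201
w6 (-1.5, 1.4) white ang 148.8329521757195 edges [-178.43  178.81] n 948 orange 17.215382827884415 tip 18.025073624917287 r 33.25063288144523 50.569835527427735 n 519
w6 (-1, 1.8) white ang 162.3976025503572 edges [-178.52  179.05] n 764 orange 16.895304692505974 tip 17.642257072544684 r 32.65092100495719 49.97030738620024 n 519
w6 (-0.5, 2) white ang 163.25483484080877 edges [-178.85  178.73] n 771 orange 16.83151712968663 tip 17.57492684049824 r 32.1136405562581 49.43644586243761 n 519
```

```bash
sed -i 's/w=big(B&(V>150)/o,d=wray(f,u,v);hh=1e3*((o+d*(f["z_map"]\/(d@-f["extrinsics"][:3,2]))[...,None]-FOOT)@N);w=big((abs(hh-34)<3)\&B\&(V>110)/' h.py
python3 - <<'E'
from h import *
np.set_printoptions(suppress=True,precision=2)
for n,b in(("w1",(200,340,150,272)),("w2",(200,340,150,272)),("w3",(200,360,150,340)),("w5",(180,380,100,345)),("w6",(180,380,80,380))):
    f=dict(np.load(n+".npz"))
    for c in((-1.5,1.4),(-.8,1.8)):print(n,c,end=" ");rel(f,b,np.array(c))
E
```

```text
w1 (-1.5, 1.4) white ang -46.46982575794192 edges [-54.61 -38.04] n 97 orange 17.09054111654954 tip 17.462753109778227 r 33.8910254647 50.41354510079803 n 178
w1 (-0.8, 1.8) white ang -48.429613199792925 edges [-56.68 -40.3 ] n 96 orange 16.847167247823776 tip 17.17448313478511 r 33.109991679120675 49.62213773504511 n 178
w2 (-1.5, 1.4) white ang -46.41783126706426 edges [-54.67 -38.32] n 98 orange 17.02397932993934 tip 16.810088168060023 r 34.7100493192466 50.487488413882105 n 171
w2 (-0.8, 1.8) white ang -48.30398915961645 edges [-56.76 -40.21] n 98 orange 16.78154411617707 tip 16.514780647176572 r 33.93086254262638 49.696190039804605 n 171
w3 (-1.5, 1.4) white ang -46.58406813566279 edges [-54.57 -38.23] n 222 orange 17.314075666875553 tip 18.0203064810869 r 32.872057436347625 50.671508510301095 n 403
w3 (-0.8, 1.8) white ang -48.50446686980171 edges [-56.48 -40.47] n 220 orange 17.0762102840621 tip 17.738160004053487 r 32.0840397887572 49.87880344945707 n 403
w5 (-1.5, 1.4) white ang -46.15365367545327 edges [-53.16 -38.5 ] n 187 orange 16.804574447317943 tip 14.7220905521022 r 38.76605334235995 50.4095886188715 n 201
w5 (-0.8, 1.8) white ang -48.03372213251962 edges [-55.2 -40.5] n 188 orange 16.57013149948388 tip 14.41609293379692 r 37.99700466391894 49.61717977875899 n 201
w6 (-1.5, 1.4) white ang 17.382084200654017 edges [ 9.84 25.85] n 280 orange 17.215382827884415 tip 18.025073624917287 r 33.25063288144523 50.569835527427735 n 519
w6 (-0.8, 1.8) white ang 16.85440515294337 edges [ 9.3  25.11] n 278 orange 16.975142024471502 tip 17.74567189486094 r 32.46071524371426 49.776531436999925 n 519
```

The white line reads 16.9–17.4° and the orange 17.0–17.2° in the same view, so they look aligned. I'll release, back off along the axis and check from other views.

Request:
step_arm(
  fingers=0.0854,
  increments=[
    [0, 0, 0, 0, 0, 0],
    [0, 0, 0, 0, 0, 0],
    [0, 0, 0, 0, 0, 0],
    [0, 0, 0, 0, 0, 0],
    [0, 0, 0, 0, 0, 0],
  ],
)

```text
clock: 21.4
eef_pos: [0.4008, -0.1109, 0.235]
eef_rot: [155.6, -26.0, 37.3]
ft_force: [0.5, 0.1, -0.2]
gripper_width: 0.0855
gripper_force: 0.0
```

Request:
step_arm(
  increments=[
    [0, 0, -0.01, 0, 0, 0],
    [0, 0, -0.015, 0, 0, 0],
    [0, 0, -0.015, 0, 0, 0],
    [0, 0, -0.015, 0, 0, -0.1],
    [0, 0, -0.015, 0, 0, -0.1],
    [0, 0, -0.015, 0, 0, -0.1],
    [0, 0, -0.01, 0, 0, -0.1],
    [0, 0, 0, 0, 0, -0.1],
    [0, 0, 0, 0, 0, 0],
    [0, 0, 0, 0, 0, 0],
  ],
)

```text
clock: 22.4
eef_pos: [0.3467, -0.1026, 0.313]
eef_rot: [146.8, -12.0, 63.7]
ft_force: [-0.9, 0.1, 0.4]
gripper_width: 0.0857
gripper_force: 0.0
```

```bash
python3 - <<'E'
from h import *
from bench import monitor,cams
np.set_printoptions(suppress=True,precision=2)
local(monitor.observe())
f=cams.grab_frame("wrist");np.savez("w7.npz",**f);cv2.imwrite("pics/w7.png",f["img"][:,:,::-1])
redfit(f,(180,380,150,300));white(f,(180,380,80,300))
for c in((-1.5,1.4),(-.8,1.8)):rel(f,(180,380,80,300),np.array(c))
for n in("top","scene"):
    g=cams.grab_frame(n);np.savez(n+"7.npz",**g);cv2.imwrite(f"pics/{n}7.png",g["img"][:,:,::-1])
E
```

```text
t 22.4 TCP h,u,r mm [277.5  -1.5   1.1] tilt err u,r mrad [0.7 1.7] phi 21.35 w 85.7 gf 0.0 q [-18.2 -45.5 -41.9  58.9   5.4 103.5] F [-0.9  0.1  0.4] M [ 0.06  0.52 -0.04] Mn -0.022
red n 78 fit 149.09586258481164 len 12.726297508420512 centroid [-10.01   7.7 ]
outer c ((-1.0652967691421509, 2.1732211112976074), 30.162425994873047) white centroid [21.57  8.4 ] ang 15.38613652152214 fit 13.293056463959754 r 18.254535957388686 28.95052783254406 | orange [39.04 13.91] 16.309475219167158 fit 15.019783990455222 n 148 213
white ang 16.849363393746142 edges [ 8.82 25.86] n 107 orange 17.163065998814286 tip 17.50762787731613 r 33.30622012631116 50.300036292866025 n 215
white ang 16.420321270934334 edges [ 8.09 25.2 ] n 112 orange 16.92143076247397 tip 17.216109577317116 r 32.517038925325274 49.52623448206305 n 215
```

View pics/w7.png

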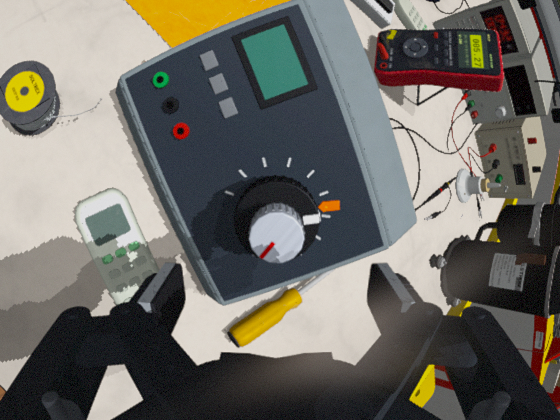

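The wrist view shows the white line at (312,219) in line with the orange marker at (330,206), the inner red line at 149.1°, and spool, remote and screwdriver in place. A cross-check with the fixed cameras:

```bash
python3 - <<'E'
import h
from h import *
np.set_printoptions(suppress=True,precision=2)
def pr(f,u,v):
    d=np.stack([(np.asarray(u)-f["cx"])/f["fx"],-(np.asarray(v)-f["cy"])/f["fy"],-np.ones(np.shape(u))],-1)
    return f["extrinsics"][:3,3],d@f["extrinsics"][:3,:3].T
h.wray=pr
for n,b in(("top",(340,410,190,262)),("scene",(310,365,150,215))):
    for k in "07":
        f=dict(np.load(n+k+".npz"))
        try:
            v,u=np.mgrid[:420,:560];o,d=pr(f,u,v);P=o+d*f["z_map"][...,None]-FOOT;hh=P@N*1e3
            cap=(u>=b[0])&(u<b[1])&(v>=b[2])&(v<b[3])&(abs(hh-63)<5);q=h.loc(f,u[cap],v[cap],.063);e=cv2.minEnclosingCircle(q.astype(np.float32));print(n,k,"cap",e)
            im=f["img"];f["img"]=np.clip(im.astype(float)*1.8,0,255).astype(np.uint8) if n=="top" else im
            h.rel(f,b,(np.array(e[0])))
        except Exception as x:print(n,k,"fail",x)
E
```

```text
top 0 cap ((1.2658756971359253, 0.1956317275762558), 18.110515594482422)
white ang -48.41445693215097 edges [-58.74 -39.93] n 15 orange 18.714751536311812 tip 19.929435595215487 r 32.330842247226585 49.586542313169524 n 47
top 7 cap ((1.6303231716156006, -0.13942605257034302), 17.93771743774414)
white ang 20.30562634437906 edges [10.59 31.78] n 19 orange 19.30493281933847 tip 20.691618380397394 r 32.09368667622321 49.16829720165602 n 47
scene 0 cap ((-0.7968465685844421, -2.10782527923584), 17.14170265197754)
white ang -44.65467865227894 edges [-49.86 -38.38] n 6 orange 18.60017400050381 tip 18.550683652038032 r 34.102518344146134 50.00764856424714 n 31
scene 7 cap ((0.19238168001174927, -1.9269746541976929), 17.318323135375977)
white ang 20.113660235382977 edges [11.18 28.58] n 11 orange 18.64770453282243 tip 18.79382637256394 r 33.130575364691154 50.050306183926885 n 33
```

All four views agree to within about 1.5°, with errors of both signs, so the line is aligned. Nothing is touching the knobs, so I'm handing in.

```bash
python3 -c "
from bench import order
print(order.hand_in())"
```

```text
the job is handed in; nothing more can be done
None
```

The job is handed in, with no verdict returned: the inner knob is on its clockwise stop (about 0.14 rad peak mount twist, under the 0.3 limit), the outer knob's white line points at the orange marker to within about 1.5°, the gripper is clear of the knobs, and the spool, screwdriver and remote were left alone.

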